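# Build the sintering stack on the furnace's firing table

### The job

Load the open furnace for sintering: stand the deep bowl with the bridge in the middle of the round firing table, then set the vent ring on it, the shallow bowl with the three single crowns on the ring, and the knobbed lid on top, adding one piece at a time and seating each one fully home, flat in the rim of the piece below. Keep the loaded bowls level all the way, and leave the other things on the bench where they are.

Things in the scene. Friction and masses are not known exactly. Their poses are not given: they have to be found in the camera images.
- deep_bowl: Deep bowl: round cream ceramic, outside diameter 60 mm, 34 mm high, mouth 49 mm, flat underside. A white three-tooth bridge, fixed inside it, stands 6 mm proud of the rim, within 15 mm of the axis. Origin: centre of underside, z up. Loose, about 130 g, starts upright on the bench.
- vent_ring: Vent ring: round cream ceramic, open right through (34 mm hole), diameter 60 mm, 18 mm high, 12 dark vent holes around its side. Stands on a spigot 43 mm wide, 4 mm high; rim on top 49 mm inside. Origin: centre of underside, z up. Loose, about 70 g, starts upright. Home on the deep bowl, the spigot is 4 mm inside its mouth (2 mm play) and the origin 30 mm above the bowl's.
- shallow_bowl: Shallow bowl: round cream ceramic, diameter 60 mm, 24 mm high, mouth 49 mm, three separate white crowns fixed inside, below the rim. Stands on a spigot foot 43 mm wide, 4 mm high. Origin: centre of underside, z up. Loose, about 100 g, starts upright. Home on the vent ring, the spigot is 4 mm inside its rim (2 mm play) and the origin 14 mm above the ring's.
- lid: Lid: cream ceramic disc, diameter 60 mm, on a spigot 43 mm wide, 4 mm high; disc top at 10 mm, then a central round knob 18 mm wide, to be gripped 16 to 26 mm (its top) above the origin. Origin: centre of underside, z up. Loose, about 90 g, starts upright. Home on the shallow bowl, the spigot is 4 mm inside its mouth (2 mm play) and the origin 20 mm above the bowl's.
- furnace: White furnace, fixed. Origin: bench level under the centre of its firing table, a round pale plinth 80 mm wide, flat top 100 mm up (104 mm wide step below, 93 mm up). Its base: x -140 to 140, y -250 to 90 mm, 84 mm high; screen on the +y side. The head stands open, fixed, on the -y side: y -370 to -155, x -120 to 120 mm, up to 400 mm high.
- stone_cast: Bystander, loose: a tan dental stone cast of a jaw with an arch of teeth, 52 by 56 mm and 25 mm high. Origin at the centre of its underside. It may stand among the pieces.
- tweezers: Bystander, loose: steel tweezers lying flat, about 115 mm along their x axis, 16 mm wide, 6 mm high. Origin near the middle, at bench level.
- handpiece: Bystander, loose: a dental handpiece, 135 mm long along its x axis and 21 mm thick, lying on a black rubber rest of 50 by 34 mm; 32 mm high in all. Origin under the middle of the rest.
- milled_disc: Bystander, loose: a large flat white milled-out disc, 98 mm in diameter, 14 mm thick, with dark cut-outs. Origin at the centre of its underside.
- palette: Bystander, loose: a flat white mixing palette with six round wells, 60 mm (its x) by 90 mm (its y) and 8 mm high. Origin at the centre of its underside.
There are look-alikes about, which are no part of the job. What is shaped like the deep_bowl but purple is not meant.

How it is judged:
On the way, in this order (a step that is already met when the one before it is completed fails the run):
1. the deep bowl stands in the middle of the firing table (horizontal distance between deep_bowl and furnace below 0.01 m and z of deep_bowl in the frame of furnace between 0.098 and 0.102 m and angle between deep_bowl's own z axis and vertical below 0.06 rad), for 0.2 s.
2. the vent ring is seated in the deep bowl's rim (all of step 1 and horizontal distance between vent_ring and deep_bowl below 0.004 m and z of vent_ring in the frame of deep_bowl between 0.028 and 0.032 m and angle between vent_ring's own z axis and vertical below 0.06 rad), for 0.2 s.
3. the shallow bowl is seated in the vent ring's rim (all of step 2 and horizontal distance between shallow_bowl and vent_ring below 0.004 m and z of shallow_bowl in the frame of vent_ring between 0.012 and 0.016 m and angle between shallow_bowl's own z axis and vertical below 0.06 rad), for 0.2 s.
4. the lid is seated in the shallow bowl's rim (all of step 3 and horizontal distance between lid and shallow_bowl below 0.004 m and z of lid in the frame of shallow_bowl between 0.018 and 0.022 m and angle between lid's own z axis and vertical below 0.06 rad), for 0.2 s.
At the end, for the whole second after the job is handed in: The deep bowl stands flat on the firing table within 10 mm of its centre; the vent ring on it, the shallow bowl on the ring and the lid on the shallow bowl are each seated in the rim below (height within 2 mm of fully home, axes within 4 mm, tilted less than 0.06 rad); all are released and at rest (all of step 4 and linear speed of each of deep_bowl, vent_ring, shallow_bowl, lid below 0.01 m/s); the robot touches nothing.
It fails at once if a loaded bowl is tipped by more than 0.45 rad (angle between any of deep_bowl, shallow_bowl's own z axis and vertical above 0.45 rad).
It fails at once if another thing on the bench is pushed more than 25 mm from its place (distance of any of stone_cast, tweezers, handpiece, milled_disc, palette from where it was at the start of the episode above 0.025 m).
It also fails if it takes over 122 s, if anything falls off the work surface, if the arm or the gripper's body presses on something with over 40 N, if the wrist force passes 120 N, or if a joint passes its speed limit or range.

### The arm

A 6-joint arm with a two-finger parallel gripper is mounted at the origin on the work surface. World frame = base frame: x ahead of the robot, y to its left, z up, the work surface at z = 0. Lengths are in m, angles in rad, forces in N, time in s.
With the tool pointing down it reaches from about 0.425 to 0.95 m from the base axis. Payload 3.5 kg.
Tool frame: the origin (TCP) lies at the very end of the fingers, on their centre line; the grasp point (between the pads) lies 19 mm behind it; z points along the fingers, y is the line along which they close (so a half turn about z gives the same grasp; the last joint's range is limited). The gripper opens to 85 mm and grips with 20 to 120 N. Pads are 22 mm wide; open, the fingers measure 114 mm over their backs; the gripper's body (76 mm by 85 mm) begins 54 mm behind the grasp point. The pads swing forward as they close: fully open they stand 13 mm farther back than shut.
Start: joints at [0.955, 0.286, 1.577, -0, 1.279, -0.15], TCP at [0.303, 0.603, 0.231] pointing down, gripper open.
Joint ranges: [-2.77, 2.77], [-0.9, 2.22], [0.21, 2.48], [-1.53, 4.67], [0.24, 2.81], [-2.84, 2.84]. Speed limits (rad/s): [2.79, 2.79, 3.14, 3.14, 3.14, 3.14].

### API

Orientations are given as a 3x3 rotation matrix whose columns are the frame's x, y, z axes.
In Python, from station import r gives the robot as it stands.
- The arm moves only by the shell command python3 -m creep 'ROWS' [FORCE]. ROWS is JSON, a list of rows, each an object with "dp": the shift along the tool's x, y, z in mm, a list of three; "dr": the turn, a rotation vector about the tool's x, y, z in rad, a list of three; "grip": the closure in counts, from 0 (fully open) to 255 (shut). In form: [{"dp": [tx, ty, tz], "dr": [wx, wy, wz], "grip": grip}, ...]. A call has 1 to 10 rows; each row shifts and turns the commanded pose from where the row before left it, along the tool's axes as they then stand; what a row does not reach is not made up. A row lasts 1/10 s, in which the tool goes at most 50 mm and 8.59 degrees, less where a joint would pass 70% of its speed; a pose out of reach is approached as far as the arm can. A call with a gripper value outside its range is refused whole. The fingers move at their own pace and stop on an object; FORCE is the grip in N (left out, the last holds). Time passes only in rows, so rows that do not move let the fingers close. It gives the time, the measured TCP pose, the force, the opening and the grip force at its end, in the units of the state.
- r.sense(): the state, without advancing time (a new reading comes with each control period).
- r.read_camera(name): name is "scene" or "top"; returns a dict with "color" (400x640x3 uint8, blue, green, red), "intrinsics" (3x3 intrinsics, pixels), "position" and "orientation" of the camera in the world. Camera axes: x right, y up, looking along -z (the intrinsics and any distortion apply to the point x, -y, -z); pixel columns grow to the right and rows downward; lengths in m; the calibration is good to about 2 mm. A picture is of the moment at which its call begins. There is no depth.
- r.job_done(): hands the job in; it is judged then, once.
The state is a dict: "t": time; "joints": joint angles; "joint_velocities": joint speeds; "tau": joint torques, N m; "tool_pos": TCP position; "orientation": TCP orientation; "wrist_force": force on the tool from outside, world axes, zero at the start; "wrist_torque": the same for the moment, N m; "width": finger opening in m; "gripper_force": force on a finger pad.
Only numpy, scipy, OpenCV 4.12 (cv2) and the standard library are available. Lean on these libraries where they do the work, as an engineer would, in place of code of your own. Each camera call takes 0.05 s, during which the arm holds its last target. There are 200 camera calls.

## Working session

There is one attempt and no reset: what is moved stays moved. The work goes in short steps, Python scripts to look and compute and a shell command to move; the robot and the scene stay as the last step left them, time stands still between calls to the robot, and variables do not carry over. Pictures are saved under pics/ and viewed, at most 14 in all, crops included, and the job is handed in when it is done.

```bash
ls; mkdir -p pics
cat > h.py <<'E'
from station import r
import numpy as np, cv2
def cam(n):
    c=r.read_camera(n); return c
def ray(c,u,v):
    K=np.array(c["intrinsics"]);d=np.linalg.solve(K,[u,v,1.]);d=np.array([d[0],-d[1],-d[2]])
    return np.array(c["position"]),np.array(c["orientation"])@d
def onz(c,u,v,z):
    p,d=ray(c,u,v); return p+d*(z-p[2])/d[2]
def proj(c,P):
    q=np.array(c["orientation"]).T@(np.array(P)-np.array(c["position"]))
    k=np.array(c["intrinsics"])@np.array([q[0],-q[1],-q[2]]); return k[:2]/k[2]
E
python3 - <<'E'
from h import *
for n in("scene","top"):
    c=cam(n); cv2.imwrite(f"pics/{n}0.png",c["color"]); print(n,c["position"],np.round(c["orientation"],3).tolist(),c["intrinsics"],[k for k in c])
s=r.sense();print(s["t"],s["tool_pos"],np.round(s["orientation"],3),s["width"])
E
```

```text
pics
scene [1.12166554 0.90106299 0.70937763] [[-0.798, -0.354, 0.488], [0.603, -0.436, 0.669], [-0.024, 0.827, 0.561]] [[478.21661835   0.         315.65659607]
 [  0.         478.21661835 205.48237568]
 [  0.           0.           1.        ]] ['color', 'intrinsics', 'position', 'orientation']
top [0.49439927 0.09546067 1.26460894] [[-0.026, 0.998, -0.051], [-1.0, -0.025, 0.012], [0.01, 0.051, 0.999]] [[441.12143325   0.         318.2632032 ]
 [  0.         441.12143325 199.32908855]
 [  0.           0.           1.        ]] ['color', 'intrinsics', 'position', 'orientation']
0.1 [0.30278529 0.60260519 0.23005493] [[-0.893  0.449 -0.001]
 [ 0.449  0.893 -0.002]
 [ 0.    -0.002 -1.   ]] 0.08547038665807236
```

View pics/scene0.png

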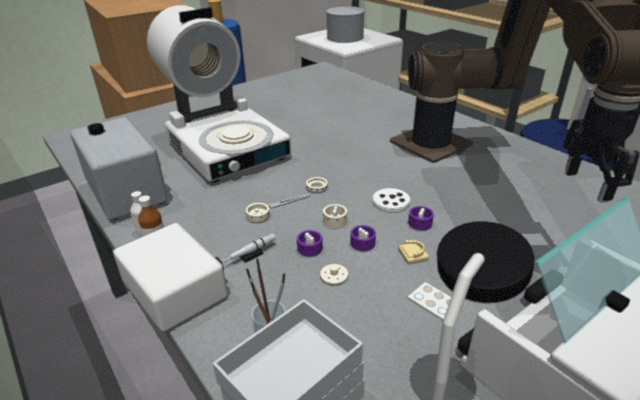

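View pics/top0.png

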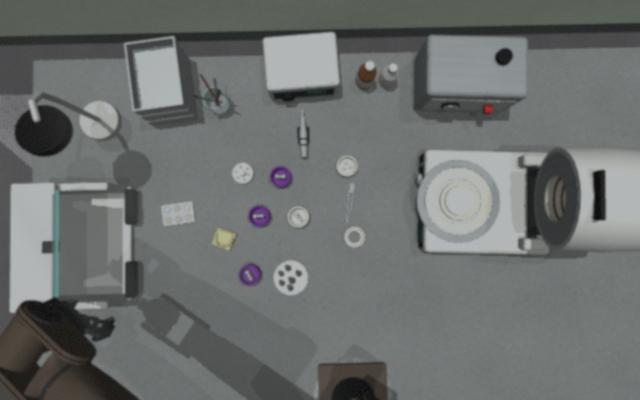

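The scene view shows cream pieces at (335,216), (317,185), (258,212) and (334,274), matching (298,217), (355,237), (347,166) and (243,173) in the top view. There are three purple look-alikes at (281,177), (260,216) and (250,274), and the furnace table is at about (464,200) in the top view. An enlarged crop should confirm these.

Run:
```python
from h import *
a=cv2.imread("pics/scene0.png")[165:295,225:445]; b=cv2.imread("pics/top0.png")[140:290,210:510]
a=cv2.resize(a,None,fx=3,fy=3,interpolation=3)[:,:660]; 
cv2.imwrite("pics/cropA.png",a)
cv2.imwrite("pics/cropB.png",cv2.resize(b,None,fx=2.66,fy=2.66,interpolation=3))
c=cam("top"); im=c["color"]; g=im.max(2)
hsv=cv2.cvtColor(im,cv2.COLOR_BGR2HSV)
for name,(u,v),h in [("deep",(298,217),.034),("ring",(355,237),.018),("shallow",(347,166),.024),("lid",(243,173),.010),("plinth",(464,200),.1)]:
    w=15 if h<.09 else 24
    sub=im[v-w:v+w+1,u-w:u+w+1].astype(int).sum(2)/3
    bg=np.median(sub[0]) if h<.09 else 0
    m=(sub>(150 if h<.09 else 195)).astype(np.uint8)
    cs,_=cv2.findContours(m,cv2.RETR_EXTERNAL,cv2.CHAIN_APPROX_NONE)
    k=max(cs,key=cv2.contourArea); (x,y),(d1,d2),_=cv2.fitEllipse(k); x+=u-w;y+=v-w
    p,d=ray(c,x,y); P=onz(c,x,y,h); print(name,round(bg),np.round([x,y,d1,d2],1),np.round(P,4),"diam mm",np.round(np.array([d1,d2])*(p[2]-h)/441*1000,1))
```

```text
deep 118 [299.  217.4  15.3  19.1] [0.5077 0.1359 0.034 ] diam mm [42.7 53.2]
ring 119 [354.  236.6  18.6  19.5] [ 0.4498 -0.0174  0.018 ] diam mm [52.6 55.1]
shallow 119 [346.7 166.6  16.1  19.3] [ 0.6478 -0.0019  0.024 ] diam mm [45.4 54.3]
lid 119 [242.  172.6  19.4  19.8] [0.6397 0.2962 0.01  ] diam mm [55.1 56.4]Traceback (most recent call last):
  File "<stdin>", line 14, in <module>
ValueError: max() iterable argument is empty
```

View pics/cropA.png

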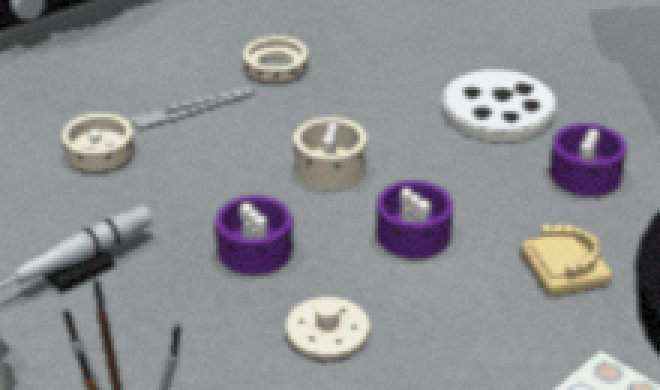

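View pics/cropB.png

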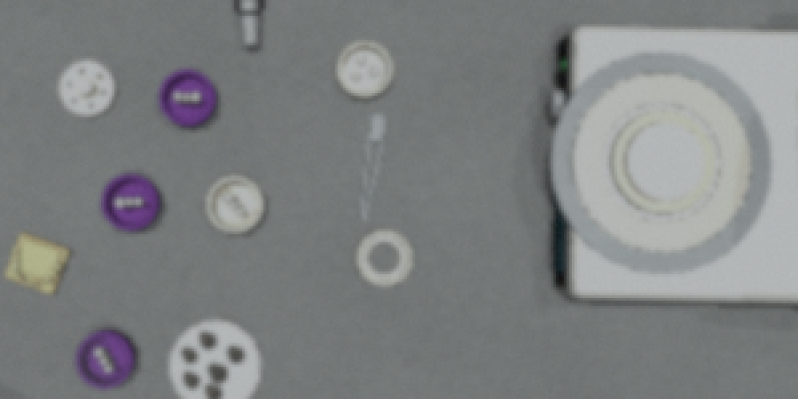

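The crops confirm four pieces. The cream deep bowl with bridge is at (298,217) in the top view, and the other cream candidates lack a bridge while the similar shapes are purple. The vent ring is at (355,237) with an open hole, the shallow bowl with three crowns at (347,166), and the knobbed lid at (243,173). Next I refine these and measure the plinth.

```bash
cat > m.py <<'E'
from h import *
def sil(c,u,v,h,w=17,thr=None):
    u=int(round(u));v=int(round(v))
    im=c["color"].astype(int); g=im.sum(2)/3; sub=g[v-w:v+w+1,u-w:u+w+1]
    bg=np.median(np.r_[sub[0],sub[-1],sub[:,0],sub[:,-1]])
    up=cv2.resize(sub.astype(np.float32),None,fx=4,fy=4,interpolation=1)
    m=(up>(bg+30)).astype(np.uint8)
    cs,_=cv2.findContours(m,cv2.RETR_EXTERNAL,cv2.CHAIN_APPROX_NONE)
    k=cv2.convexHull(max(cs,key=cv2.contourArea)); M=cv2.moments(k)
    x=(M["m10"]/M["m00"]+.5)/4-.5+u-w; y=(M["m01"]/M["m00"]+.5)/4-.5+v-w
    x0,y0,ww,hh=cv2.boundingRect(k)
    return x,y,ww/4,hh/4
E
python3 - <<'E'
from m import *
c=cam("top"); s=cam("scene")
for name,(u,v),h in [("deep",(298,217),.034),("ring",(355,237),.018),("shallow",(347,166),.024),("lid",(243,173),.010)]:
    x,y,a,b=sil(c,u,v,h); P=onz(c,x,y,h/2); q=proj(s,P)
    xs,ys,as_,bs=sil(s,*q,h,w=20); Q=onz(s,xs,ys,h/2)
    print(name,np.round([x,y],1),np.round(P,4),"diam",np.round(np.array([a,b])*2.8,0),"scene px",np.round(q,1),np.round([xs,ys,as_,bs],1),np.round(Q,4))
for n,cc,(u,v),w in[("top",c,(461,201),50),("scene",s,(236,134),40)]:
    im=cc["color"].astype(int); d=(im[...,2]-im[...,0])
    print(n,"row R-B",d[v,u-w:u+w].tolist()); print("col",d[v-w//1:v+w,u].tolist())
E
```

```text
deep [298.8 217.3] [0.5082 0.1369 0.017 ] diam [55. 54.] scene px [333.9 214.4] [334.6 210.4  24.8  14.2] [0.4954 0.1242 0.017 ]
ring [354.2 236.6] [ 0.4493 -0.0185  0.009 ] diam [56. 57.] scene px [315.3 184.2] [316.3 182.1  21.5  11.2] [ 0.4406 -0.0255  0.009 ]
shallow [346.8 165.9] [ 0.6513 -0.0032  0.012 ] diam [57. 54.] scene px [256.  211.8] [256.8 208.8  23.8  13.8] [ 0.6425 -0.0136  0.012 ]
lid [242.  172.6] [0.6403 0.297  0.005 ] diam [57. 57.] scene px [332.8 274.4] [333.8 272.9  28.   19.2] [0.6357 0.2946 0.005 ]
top row R-B [-4, -3, -1, -3, -3, -4, -6, -7, -8, -8, -7, -7, -6, -4, -2, -3, -2, -2, -2, -2, 0, -1, -1, -1, -2, -1, -3, -3, 1, 4, 4, 7, 9, 10, 3, -3, -3, -4, -4, -3, -4, -5, -4, -3, -5, -5, -4, -4, -4, -3, -4, -4, -3, -5, -4, -3, -4, -4, -4, -5, -4, -4, -3, 1, 5, 8, 9, 5, 2, -1, 1, 3, 2, 2, 3, 4, 5, 8, 10, 9, 5, 0, -7, -7, -8, -7, -7, -7, -6, -4, -5, -4, -4, -5, -4, -4, -4, -3, -4, -3]
col [-1, -1, -4, -3, -4, -3, -4, -3, -6, -6, -8, -8, -7, -8, -7, -7, -1, 3, 2, 3, 3, 2, 2, 1, 2, 2, 2, 1, -1, -2, 2, 7, 9, 9, 6, 1, -4, -4, -4, -3, -3, -3, -4, -4, -4, -3, -5, -4, -4, -3, -4, -5, -3, -3, -4, -5, -4, -3, -4, -4, -5, -3, -3, -2, 1, 5, 7, 8, 5, 1, -2, -2, 0, 1, 2, 0, 1, 0, 2, 2, 1, 0, 0, -1, -3, -8, -7, -8, -8, -7, -6, -5, -4, -4, -4, -4, -4, -5, -3, 0]
scene row R-B [0, 0, 2, 0, -2, -6, -8, -10, -11, -10, -4, 0, 11, 11, 9, 9, 10, 9, 7, 9, 10, 10, 15, 22, 24, 23, 19, 8, 6, 5, 6, 7, 6, 5, 5, 8, 6, 7, 5, 7, 7, 6, 6, 7, 5, 6, 5, 7, 5, 7, 9, 12, 17, 25, 22, 25, 24, 11, 1, 0, 6, 8, 8, 8, 10, 9, 9, 9, 8, 11, 6, -6, -11, -10, -8, -11, -10, -4, 1, 0]
col [-3, -3, 1, 1, 2, 1, -1, -1, 1, -2, -5, -1, 1, -1, -3, 1, -1, 0, 0, 5, 0, -1, 0, 0, 2, 0, 0, -7, -8, -1, 13, 9, 7, 6, 6, 6, 6, 6, 6, 6, 7, 7, 7, 8, 13, 21, 25, 28, 20, 11, 5, 6, 11, 10, 12, 12, -4, -11, -9, -6, -1, 0, -2, -4, -1, 0, -5, -3, -4, -3, -3, -2, -4, -5, -4, -4, -1, -3, 1, 1]
```

```bash
python3 - <<'E'
from m import *
c=cam("top"); s=cam("scene")
for z in(.1,.093): print(np.round(onz(c,459.3,200.4,z),4))
print("diam",29*(1.2646-.1)/441, "scene px of it",proj(s,onz(c,459.3,200.4,.1)))
im=s["color"].astype(int); d=im[...,2]-im[...,0]; sub=d[100:165,190:285]
print(d[118:150,235].tolist()); print(d[132,205:270].tolist())
E
python3 -m creep '[{"dp":[0,0,0],"dr":[0,0,-0.14],"grip":0},{"dp":[0,0,0],"dr":[0,0,-0.14],"grip":0},{"dp":[0,0,0],"dr":[0,0,-0.14],"grip":0},{"dp":[0,0,0],"dr":[0,0,-0.047],"grip":0},{"dp":[0,0,0],"dr":[0,0,0],"grip":0}]' 30
```

```text
[ 0.541  -0.2922  0.1   ]
[ 0.5413 -0.2945  0.093 ]
diam 0.07658367346938774 scene px of it [234.64387723 131.01595148]
[-1, 0, 0, -7, -8, 1, 11, 9, 7, 7, 7, 5, 5, 6, 7, 6, 5, 5, 6, 12, 12, 18, 27, 26, 17, 12, 6, 6, 8, 9, 8, 14]
[-10, -10, -9, -4, 3, 8, 9, 10, 10, 10, 9, 8, 9, 11, 15, 17, 17, 9, 6, 6, 7, 6, 7, 7, 6, 5, 7, 6, 5, 7, 7, 6, 6, 6, 6, 7, 6, 6, 6, 6, 5, 6, 7, 13, 20, 25, 20, 20, 9, 3, 6, 9, 9, 8, 8, 11, 8, 10, 10, 9, 7, 1, -8, -7, -11]
t: 0.85
tool_pos: [0.3031, 0.6031, 0.2313]
orientation: [[-1.0, -0.001, -0.0], [-0.001, 1.0, -0.0], [0.0, -0.0, -1.0]]
wrist_force: [-0.1, -0.5, 0.4]
width: 0.0853
gripper_force: 0.0
```

```bash
python3 -m creep '[{"dp":[-17,-39,0],"dr":[0,0,0],"grip":0},{"dp":[-17,-39,0],"dr":[0,0,0],"grip":0},{"dp":[-17,-39,0],"dr":[0,0,0],"grip":0},{"dp":[-17,-39,0],"dr":[0,0,0],"grip":0},{"dp":[-17,-39,0],"dr":[0,0,0],"grip":0},{"dp":[-17,-39,0],"dr":[0,0,0],"grip":0},{"dp":[-17,-39,0],"dr":[0,0,0],"grip":0},{"dp":[-17,-39,0],"dr":[0,0,0],"grip":0},{"dp":[-17,-39,0],"dr":[0,0,0],"grip":0},{"dp":[-17,-39,0],"dr":[0,0,0],"grip":0}]'
python3 -m creep '[{"dp":[-17,-39,0],"dr":[0,0,0],"grip":0},{"dp":[-18,-36,0],"dr":[0,0,0],"grip":0},{"dp":[0,0,30],"dr":[0,0,0],"grip":0},{"dp":[0,0,30],"dr":[0,0,0],"grip":0},{"dp":[0,0,30],"dr":[0,0,0],"grip":0},{"dp":[0,0,30],"dr":[0,0,0],"grip":0},{"dp":[0,0,0],"dr":[0,0,0],"grip":0},{"dp":[0,0,0],"dr":[0,0,0],"grip":0}]'
python3 -c "
from h import *
s=cam('scene');cv2.imwrite('pics/s1.png',cv2.resize(s['color'][110:270,220:460],None,fx=3,fy=3,interpolation=3))"
```

```text
t: 1.85
tool_pos: [0.474, 0.2117, 0.2317]
orientation: [[-1.0, -0.0, 0.001], [-0.0, 1.0, 0.0], [-0.001, 0.0, -1.0]]
wrist_force: [0.9, 0.9, 0.3]
width: 0.0856
gripper_force: 0.0
t: 2.65
tool_pos: [0.5087, 0.1383, 0.1116]
orientation: [[-1.0, -0.001, -0.001], [-0.001, 1.0, -0.0], [0.001, -0.0, -1.0]]
wrist_force: [0.2, 0.1, 1.0]
width: 0.0853
gripper_force: 0.0
```

View pics/s1.png

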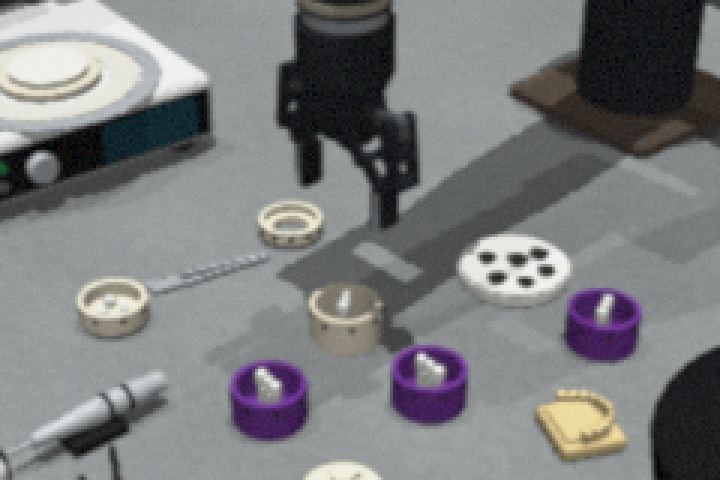

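The gripper hangs over the cream deep bowl, with the finger midpoint at crop (348,204) above the bowl at (345,310). I descend and close, then regrasp at 90° so the bowl centres in both axes.

```bash
python3 -m creep '[{"dp":[0,0,30],"dr":[0,0,0],"grip":0},{"dp":[0,0,30],"dr":[0,0,0],"grip":0},{"dp":[0,0,25],"dr":[0,0,0],"grip":0},{"dp":[0,0,14],"dr":[0,0,0],"grip":0},{"dp":[0,0,0],"dr":[0,0,0],"grip":60},{"dp":[0,0,0],"dr":[0,0,0],"grip":90},{"dp":[0,0,0],"dr":[0,0,0],"grip":120},{"dp":[0,0,0],"dr":[0,0,0],"grip":120},{"dp":[0,0,0],"dr":[0,0,0],"grip":120},{"dp":[0,0,0],"dr":[0,0,0],"grip":120}]' 25
```

```text
t: 3.7
tool_pos: [0.5104, 0.1385, 0.0142]
orientation: [[-1.0, -0.001, 0.004], [-0.001, 1.0, 0.0], [-0.004, 0.0, -1.0]]
wrist_force: [-0.2, -0.6, 5.8]
width: 0.0601
gripper_force: 27.7
```

```bash
python3 -m creep '[{"dp":[0,0,0],"dr":[0,0,0],"grip":0},{"dp":[0,0,0],"dr":[0,0,0],"grip":0},{"dp":[0,0,0],"dr":[0,0,0],"grip":0},{"dp":[0,0,0],"dr":[0,0,0],"grip":0},{"dp":[0,0,0],"dr":[0,0,0],"grip":0}]'
python3 -m creep '[{"dp":[0,0,0],"dr":[0,0,0.14],"grip":0},{"dp":[0,0,0],"dr":[0,0,0.14],"grip":0},{"dp":[0,0,0],"dr":[0,0,0.14],"grip":0},{"dp":[0,0,0],"dr":[0,0,0.14],"grip":0},{"dp":[0,0,0],"dr":[0,0,0.14],"grip":0},{"dp":[0,0,0],"dr":[0,0,0.14],"grip":0},{"dp":[0,0,0],"dr":[0,0,0.14],"grip":0},{"dp":[0,0,0],"dr":[0,0,0.14],"grip":0},{"dp":[0,0,0],"dr":[0,0,0.14],"grip":0},{"dp":[0,0,0],"dr":[0,0,0.14],"grip":0}]'
python3 -m creep '[{"dp":[0,0,0],"dr":[0,0,0.14],"grip":0},{"dp":[0,0,0],"dr":[0,0,0.031],"grip":0},{"dp":[0,0,0],"dr":[0,0,0],"grip":0},{"dp":[0,0,0],"dr":[0,0,0],"grip":60},{"dp":[0,0,0],"dr":[0,0,0],"grip":90},{"dp":[0,0,0],"dr":[0,0,0],"grip":120},{"dp":[0,0,0],"dr":[0,0,0],"grip":120},{"dp":[0,0,0],"dr":[0,0,0],"grip":120},{"dp":[0,0,0],"dr":[0,0,0],"grip":120}]' 30
```

```text
t: 4.2
tool_pos: [0.5084, 0.1383, 0.012]
orientation: [[-1.0, -0.001, -0.001], [-0.001, 1.0, -0.0], [0.001, -0.0, -1.0]]
wrist_force: [0.0, -0.2, 0.2]
width: 0.0852
gripper_force: 0.0
t: 5.2
tool_pos: [0.5086, 0.1383, 0.0122]
orientation: [[-0.165, 0.986, -0.0], [0.986, 0.165, -0.0], [0.0, -0.0, -1.0]]
wrist_force: [0.9, 0.2, -0.3]
width: 0.0852
gripper_force: 0.0
t: 6.1
tool_pos: [0.5092, 0.1384, 0.0128]
orientation: [[-0.001, 1.0, 0.001], [1.0, 0.001, -0.0], [-0.0, 0.001, -1.0]]
wrist_force: [-0.2, -0.1, 2.5]
width: 0.0575
gripper_force: 32.8
```

```bash
python3 -m creep '[{"dp":[0,0,0],"dr":[0,0,0],"grip":120},{"dp":[0,0,0],"dr":[0,0,0],"grip":120}]'
python3 -c "
from h import *
s=cam('scene');cv2.imwrite('pics/s2.png',cv2.resize(s['color'][140:260,260:420],None,fx=4,fy=4,interpolation=3))"
```

```text
t: 6.3
tool_pos: [0.5092, 0.1384, 0.0128]
orientation: [[-0.001, 1.0, 0.001], [1.0, 0.001, 0.0], [0.0, 0.001, -1.0]]
wrist_force: [-0.5, 0.5, 5.2]
width: 0.0581
gripper_force: 32.9
```

View pics/s2.png

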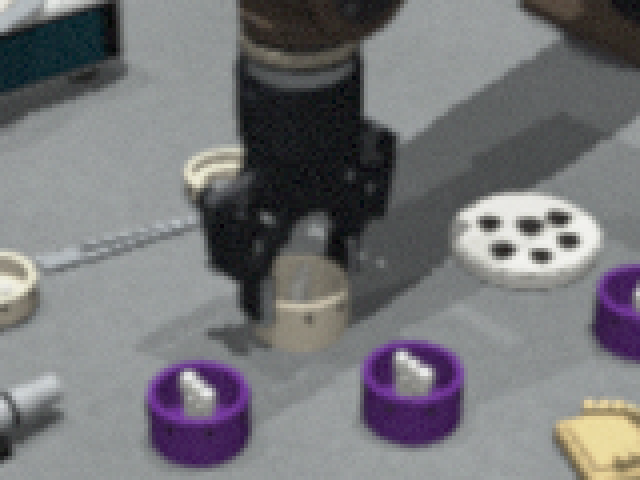

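```bash
python3 -c "
from h import *
s=cam('scene')
for z in(0,.034): print(proj(s,[.5092,.1384,z]))
for dx,dy in((.03,0),(-.03,0),(0,.03),(0,-.03)): print(dx,dy,proj(s,[.5092+dx,.1384+dy,.034]))
for i in range(4): print(r.sense()['width'],r.sense()['wrist_torque'])
"
```

```text
[333.9459341  220.35071745]
[333.90805404 209.26369599]
0.03 0 [324.38072411 213.64434225]
-0.03 0 [343.20337629 204.98972638]
0 0.03 [341.62516789 214.68285049]
0 -0.03 [326.44723552 204.02451863]
0.05808341430182169 [-0.0284643  -0.0053202   0.06784839]
0.05808341430182169 [-0.0284643  -0.0053202   0.06784839]
0.05808341430182169 [-0.0284643  -0.0053202   0.06784839]
0.05808341430182169 [-0.0284643  -0.0053202   0.06784839]
```

```bash
python3 -m creep '[{"dp":[0,0,-5],"dr":[0,0,0],"grip":120},{"dp":[0,0,-10],"dr":[0,0,0],"grip":120},{"dp":[0,0,-20],"dr":[0,0,0],"grip":120},{"dp":[0,0,-15],"dr":[0,0,0],"grip":120},{"dp":[0,0,0],"dr":[0,0,0],"grip":120},{"dp":[0,0,0],"dr":[0,0,0],"grip":120}]' 40
python3 -c "
from h import *
s=cam('scene');cv2.imwrite('pics/s3.png',cv2.resize(s['color'][120:240,260:420],None,fx=4,fy=4,interpolation=3))"
```

```text
t: 7.0
tool_pos: [0.5087, 0.1383, 0.0626]
orientation: [[-0.001, 1.0, 0.001], [1.0, 0.001, 0.0], [0.0, 0.001, -1.0]]
wrist_force: [0.8, 0.5, -1.6]
width: 0.0576
gripper_force: 43.5
```

View pics/s3.png

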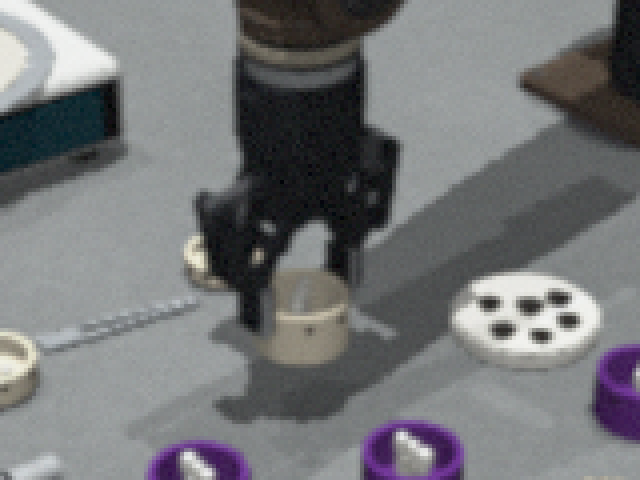

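The bowl hangs level at crop (310,315), held by its wall. I carry it over to the furnace table.

```bash
python3 -m creep '[{"dp":[0,0,-20],"dr":[0,0,0],"grip":120},{"dp":[0,0,-30],"dr":[0,0,0],"grip":120},{"dp":[0,0,-30],"dr":[0,0,0],"grip":120},{"dp":[0,0,-20],"dr":[0,0,0],"grip":120},{"dp":[-15,0,-8],"dr":[0,0,0],"grip":120},{"dp":[-30,2,0],"dr":[0,0,0],"grip":120},{"dp":[-35,3,0],"dr":[0,0,0],"grip":120},{"dp":[-35,3,0],"dr":[0,0,0],"grip":120},{"dp":[-35,3,0],"dr":[0,0,0],"grip":120},{"dp":[-35,3,0],"dr":[0,0,0],"grip":120}]'
python3 -m creep '[{"dp":[-35,3,0],"dr":[0,0,0],"grip":120},{"dp":[-35,3,0],"dr":[0,0,0],"grip":120},{"dp":[-35,3,0],"dr":[0,0,0],"grip":120},{"dp":[-35,3,0],"dr":[0,0,0],"grip":120},{"dp":[-35,3,0],"dr":[0,0,0],"grip":120},{"dp":[-35,2,0],"dr":[0,0,0],"grip":120},{"dp":[-25,1,0],"dr":[0,0,0],"grip":120},{"dp":[-10,0,0],"dr":[0,0,0],"grip":120},{"dp":[0,0,0],"dr":[0,0,0],"grip":120},{"dp":[0,0,0],"dr":[0,0,0],"grip":120}]'
python3 -c "
from h import *
s=cam('scene');cv2.imwrite('pics/s4.png',cv2.resize(s['color'][20:180,130:330],None,fx=4,fy=3.75,interpolation=3))"
```

```text
t: 8.05
tool_pos: [0.5214, -0.0486, 0.1683]
orientation: [[-0.001, 1.0, -0.003], [1.0, 0.001, 0.001], [0.001, -0.003, -1.0]]
wrist_force: [0.8, 0.0, -1.0]
width: 0.0579
gripper_force: 43.5
t: 9.05
tool_pos: [0.5404, -0.2907, 0.1692]
orientation: [[-0.001, 1.0, -0.002], [1.0, 0.001, 0.002], [0.002, -0.002, -1.0]]
wrist_force: [-0.2, 0.3, -1.2]
width: 0.0574
gripper_force: 43.4
```

View pics/s4.png

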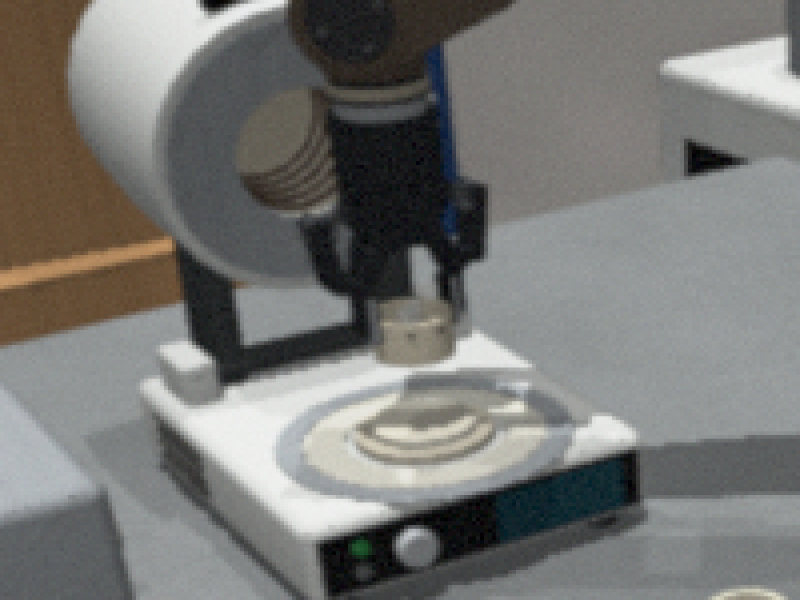

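```bash
python3 -c "
from h import *
s=cam('scene')
f=lambda P:np.round((proj(s,P)-[130,20])*[4,3.75],0)
for z in(.156,.190): print(z,f([.5404,-.2907,z]))
print('table',f([.541,-.292,.1]), 'edges',[f([.541+a,-.292+b,.1]) for a,b in((.04,0),(-.04,0),(0,.04),(0,-.04))])
t=cam('top');print(proj(t,[.541,-.292,.1]))
"
```

```text
0.156 [411. 351.]
0.19 [405. 309.]
table [419. 416.] edges [array([371., 431.]), array([465., 403.]), array([445., 433.]), array([393., 400.])]
[459.23372905 200.39164016]
```

The bowl is level above the table: rim near (415,315) and step ring centre near (425,433), about where the projection puts them. I lower it.

```bash
python3 -m creep '[{"dp":[0,0,15],"dr":[0,0,0],"grip":120},{"dp":[0,0,20],"dr":[0,0,0],"grip":120},{"dp":[0,0,12],"dr":[0,0,0],"grip":120},{"dp":[0,0,5],"dr":[0,0,0],"grip":120},{"dp":[0,0,2],"dr":[0,0,0],"grip":120},{"dp":[0,0,1],"dr":[0,0,0],"grip":120},{"dp":[0,0,0],"dr":[0,0,0],"grip":120}]'
python3 -m creep '[{"dp":[0,0,1],"dr":[0,0,0],"grip":120},{"dp":[0,0,0],"dr":[0,0,0],"grip":120}]'
```

```text
t: 9.9
tool_pos: [0.5416, -0.292, 0.1161]
orientation: [[-0.001, 1.0, 0.001], [1.0, 0.001, -0.001], [-0.001, 0.001, -1.0]]
wrist_force: [0.0, -0.1, -0.6]
width: 0.0577
gripper_force: 43.4
t: 10.1
tool_pos: [0.5413, -0.2918, 0.1148]
orientation: [[-0.001, 1.0, 0.001], [1.0, 0.001, -0.001], [-0.001, 0.001, -1.0]]
wrist_force: [0.1, 0.5, -0.9]
width: 0.0576
gripper_force: 43.4
```

```bash
python3 -m creep '[{"dp":[0,0,1],"dr":[0,0,0],"grip":120},{"dp":[0,0,0],"dr":[0,0,0],"grip":120}]'; python3 -m creep '[{"dp":[0,0,1],"dr":[0,0,0],"grip":120},{"dp":[0,0,0],"dr":[0,0,0],"grip":120}]'
```

```text
t: 10.3
tool_pos: [0.5411, -0.2916, 0.1133]
orientation: [[-0.001, 1.0, 0.0], [1.0, 0.001, 0.0], [0.0, 0.0, -1.0]]
wrist_force: [0.0, 0.5, -1.2]
width: 0.0577
gripper_force: 43.4
t: 10.5
tool_pos: [0.5412, -0.2917, 0.1129]
orientation: [[-0.001, 1.0, 0.0], [1.0, 0.001, -0.0], [-0.0, 0.0, -1.0]]
wrist_force: [-1.7, 1.1, 0.9]
width: 0.0578
gripper_force: 43.7
```

```bash
python3 -m creep '[{"dp":[0,0,0],"dr":[0,0,0],"grip":80},{"dp":[0,0,0],"dr":[0,0,0],"grip":40},{"dp":[0,0,0],"dr":[0,0,0],"grip":0},{"dp":[0,0,0],"dr":[0,0,0],"grip":0},{"dp":[0,0,0],"dr":[0,0,0],"grip":0}]' 20
python3 -m creep '[{"dp":[0,0,0],"dr":[0,0,-0.14],"grip":0},{"dp":[0,0,0],"dr":[0,0,-0.14],"grip":0},{"dp":[0,0,0],"dr":[0,0,-0.14],"grip":0},{"dp":[0,0,0],"dr":[0,0,-0.14],"grip":0},{"dp":[0,0,0],"dr":[0,0,-0.14],"grip":0},{"dp":[0,0,0],"dr":[0,0,-0.14],"grip":0},{"dp":[0,0,0],"dr":[0,0,-0.14],"grip":0},{"dp":[0,0,0],"dr":[0,0,-0.14],"grip":0},{"dp":[0,0,0],"dr":[0,0,-0.14],"grip":0},{"dp":[0,0,0],"dr":[0,0,-0.14],"grip":0}]'
python3 -m creep '[{"dp":[0,0,0],"dr":[0,0,-0.14],"grip":0},{"dp":[0,0,0],"dr":[0,0,-0.031],"grip":0},{"dp":[0,0,0],"dr":[0,0,0],"grip":40},{"dp":[0,0,0],"dr":[0,0,0],"grip":60},{"dp":[0,0,0],"dr":[0,0,0],"grip":75},{"dp":[0,0,0],"dr":[0,0,0],"grip":90},{"dp":[0,0,0],"dr":[0,0,0],"grip":120},{"dp":[0,0,0],"dr":[0,0,0],"grip":120},{"dp":[0,0,0],"dr":[0,0,0],"grip":120}]' 20
```

```text
t: 11.0
tool_pos: [0.5412, -0.2916, 0.1123]
orientation: [[-0.001, 1.0, 0.0], [1.0, 0.001, -0.0], [-0.0, 0.0, -1.0]]
wrist_force: [0.0, 0.4, -0.5]
width: 0.0853
gripper_force: 0.0
t: 12.0
tool_pos: [0.5411, -0.2917, 0.1123]
orientation: [[-0.987, 0.163, 0.0], [0.163, 0.987, -0.0], [-0.0, -0.0, -1.0]]
wrist_force: [-0.0, -0.1, 0.0]
width: 0.0856
gripper_force: 0.0
t: 12.9
tool_pos: [0.5412, -0.2916, 0.1126]
orientation: [[-1.0, -0.001, 0.0], [-0.001, 1.0, 0.0], [-0.0, 0.0, -1.0]]
wrist_force: [-1.1, 0.7, 2.7]
width: 0.0598
gripper_force: 21.7
```

```bash
python3 -m creep '[{"dp":[0,0,0],"dr":[0,0,0],"grip":80},{"dp":[0,0,0],"dr":[0,0,0],"grip":40},{"dp":[0,0,0],"dr":[0,0,0],"grip":0},{"dp":[0,0,0],"dr":[0,0,0],"grip":0},{"dp":[0,0,-15],"dr":[0,0,0],"grip":0},{"dp":[0,0,-30],"dr":[0,0,0],"grip":0},{"dp":[0,0,-40],"dr":[0,0,0],"grip":0},{"dp":[0,0,-25],"dr":[0,0,0],"grip":0},{"dp":[10,30,0],"dr":[0,0,0],"grip":0},{"dp":[10,30,0],"dr":[0,0,0],"grip":0}]'
python3 -m creep '[{"dp":[10,30,0],"dr":[0,0,0],"grip":0},{"dp":[10,30,0],"dr":[0,0,0],"grip":0},{"dp":[10,30,0],"dr":[0,0,0],"grip":0},{"dp":[10,30,0],"dr":[0,0,0],"grip":0},{"dp":[10,30,0],"dr":[0,0,0],"grip":0},{"dp":[12,33,0],"dr":[0,0,0],"grip":0},{"dp":[10,30,30],"dr":[0,0,0],"grip":0},{"dp":[0,0,35],"dr":[0,0,0],"grip":0},{"dp":[0,0,0],"dr":[0,0,0],"grip":0}]'
python3 -m creep '[{"dp":[0,0,20],"dr":[0,0,0.14],"grip":0},{"dp":[0,0,20],"dr":[0,0,0.14],"grip":0},{"dp":[0,0,20],"dr":[0,0,0.14],"grip":0},{"dp":[0,0,20],"dr":[0,0,0.104],"grip":0},{"dp":[0,0,0],"dr":[0,0,0],"grip":0},{"dp":[0,0,0],"dr":[0,0,0],"grip":0}]'
python3 -c "
from h import *
t=cam('top');print(proj(t,[.5412,-.2917,.134]));s=cam('scene');print(proj(s,[.5412,-.2917,.134]))
a=cv2.resize(t['color'][150:270,300:500],None,fx=2,fy=2,interpolation=3);b=cv2.resize(s['color'][80:200,200:400],None,fx=2,fy=2,interpolation=3)
cv2.imwrite('pics/s5.png',np.hstack([a,b]))"
```

```text
t: 13.9
tool_pos: [0.5216, -0.2321, 0.2253]
orientation: [[-1.0, 0.0, 0.004], [0.0, 1.0, -0.002], [-0.004, -0.002, -1.0]]
wrist_force: [-0.7, 0.5, -0.4]
width: 0.0853
gripper_force: 0.0
t: 14.8
tool_pos: [0.4455, -0.0172, 0.1539]
orientation: [[-1.0, -0.003, -0.008], [-0.003, 1.0, 0.002], [0.008, 0.002, -1.0]]
wrist_force: [-0.0, 0.2, -0.3]
width: 0.0854
gripper_force: 0.0
t: 15.4
tool_pos: [0.45, -0.0195, 0.079]
orientation: [[-0.867, 0.498, 0.002], [0.498, 0.867, -0.001], [-0.002, 0.0, -1.0]]
wrist_force: [0.5, -0.5, 0.5]
width: 0.0852
gripper_force: 0.0
[463.46636999 199.67811894]
[233.27324878 120.49452992]
```

View pics/s5.png

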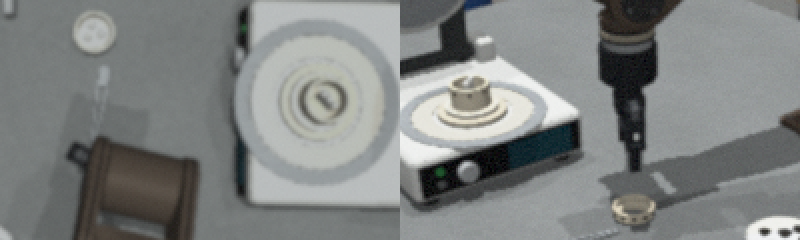

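The deep bowl stands on the plinth: the rim is near top px (462,200), against a predicted (463,200). The gripper is over the vent ring, so I grip it twice, the two grips square to each other.

```bash
python3 -m creep '[{"dp":[0,0,25],"dr":[0,0,0],"grip":0},{"dp":[0,0,25],"dr":[0,0,0],"grip":0},{"dp":[0,0,15],"dr":[0,0,0],"grip":0},{"dp":[0,0,9],"dr":[0,0,0],"grip":0},{"dp":[0,0,0],"dr":[0,0,0],"grip":50},{"dp":[0,0,0],"dr":[0,0,0],"grip":75},{"dp":[0,0,0],"dr":[0,0,0],"grip":90},{"dp":[0,0,0],"dr":[0,0,0],"grip":120},{"dp":[0,0,0],"dr":[0,0,0],"grip":120},{"dp":[0,0,0],"dr":[0,0,0],"grip":120}]' 20
python3 -m creep '[{"dp":[0,0,0],"dr":[0,0,0],"grip":0},{"dp":[0,0,0],"dr":[0,0,0],"grip":0},{"dp":[0,0,0],"dr":[0,0,0],"grip":0},{"dp":[0,0,0],"dr":[0,0,0.14],"grip":0},{"dp":[0,0,0],"dr":[0,0,0.14],"grip":0},{"dp":[0,0,0],"dr":[0,0,0.14],"grip":0},{"dp":[0,0,0],"dr":[0,0,0.14],"grip":0},{"dp":[0,0,0],"dr":[0,0,0.14],"grip":0},{"dp":[0,0,0],"dr":[0,0,0.14],"grip":0},{"dp":[0,0,0],"dr":[0,0,0.14],"grip":0}]'
python3 -m creep '[{"dp":[0,0,0],"dr":[0,0,0.14],"grip":0},{"dp":[0,0,0],"dr":[0,0,0.14],"grip":0},{"dp":[0,0,0],"dr":[0,0,0.14],"grip":0},{"dp":[0,0,0],"dr":[0,0,0.14],"grip":0},{"dp":[0,0,0],"dr":[0,0,0.031],"grip":40},{"dp":[0,0,0],"dr":[0,0,0],"grip":75},{"dp":[0,0,0],"dr":[0,0,0],"grip":90},{"dp":[0,0,0],"dr":[0,0,0],"grip":120},{"dp":[0,0,0],"dr":[0,0,0],"grip":120},{"dp":[0,0,0],"dr":[0,0,0],"grip":120}]' 30
```

```text
t: 16.5
tool_pos: [0.45, -0.019, 0.0048]
orientation: [[-0.867, 0.499, 0.002], [0.499, 0.867, -0.001], [-0.002, 0.001, -1.0]]
wrist_force: [-1.4, 1.1, 5.4]
width: 0.059
gripper_force: 21.5
t: 17.5
tool_pos: [0.4486, -0.0187, 0.0031]
orientation: [[-0.062, 0.998, -0.0], [0.998, 0.062, 0.0], [0.0, -0.0, -1.0]]
wrist_force: [0.6, -0.2, -0.0]
width: 0.0854
gripper_force: 0.0
t: 18.5
tool_pos: [0.4487, -0.0187, 0.0037]
orientation: [[0.499, 0.867, -0.001], [0.867, -0.499, 0.0], [-0.0, -0.001, -1.0]]
wrist_force: [-2.4, 0.2, 5.0]
width: 0.0586
gripper_force: 31.8
```

```bash
python3 -m creep '[{"dp":[0,0,-5],"dr":[0,0,0],"grip":120},{"dp":[0,0,-15],"dr":[0,0,0],"grip":120},{"dp":[0,0,-30],"dr":[0,0,0],"grip":120},{"dp":[0,0,-35],"dr":[0,0,0],"grip":120},{"dp":[0,0,-35],"dr":[0,0,0],"grip":120},{"dp":[0,0,-35],"dr":[0,0,0],"grip":120},{"dp":[0,0,-20],"dr":[0,0,0],"grip":120},{"dp":[-10,12,-2],"dr":[0,0,0],"grip":120},{"dp":[-20,23,0],"dr":[0,0,0],"grip":120},{"dp":[-22,25,0],"dr":[0,0,0],"grip":120}]'
python3 -m creep '[{"dp":[-22,25,0],"dr":[0,0,0],"grip":120},{"dp":[-22,25,0],"dr":[0,0,0],"grip":120},{"dp":[-22,25,0],"dr":[0,0,0],"grip":120},{"dp":[-22,25,0],"dr":[0,0,0],"grip":120},{"dp":[-22,25,0],"dr":[0,0,0],"grip":120},{"dp":[-18,20,0],"dr":[0,0,0],"grip":120},{"dp":[-10,12,0],"dr":[0,0,0],"grip":120},{"dp":[0,0,0],"dr":[0,0,0],"grip":120},{"dp":[0,0,0],"dr":[0,0,0],"grip":120}]'
```

```text
t: 19.5
tool_pos: [0.4745, -0.0947, 0.179]
orientation: [[0.498, 0.867, -0.001], [0.867, -0.498, 0.0], [-0.0, -0.001, -1.0]]
wrist_force: [0.2, -0.5, 0.2]
width: 0.0587
gripper_force: 32.6
t: 20.4
tool_pos: [0.5412, -0.2911, 0.179]
orientation: [[0.5, 0.866, -0.002], [0.866, -0.5, 0.002], [0.001, -0.003, -1.0]]
wrist_force: [-0.5, -0.0, 0.4]
width: 0.0586
gripper_force: 32.6
```

```bash
python3 -m creep '[{"dp":[0,0,12],"dr":[0,0,0],"grip":120},{"dp":[0,0,15],"dr":[0,0,0],"grip":120},{"dp":[0,0,8],"dr":[0,0,0],"grip":120},{"dp":[0,0,3],"dr":[0,0,0],"grip":120},{"dp":[0,0,2],"dr":[0,0,0],"grip":120},{"dp":[0,0,0],"dr":[0,0,0],"grip":120}]'
python3 -m creep '[{"dp":[0,0,1],"dr":[0,0,0],"grip":120},{"dp":[0,0,1],"dr":[0,0,0],"grip":120},{"dp":[0,0,0],"dr":[0,0,0],"grip":120}]'
python3 -m creep '[{"dp":[0,0,1],"dr":[0,0,0],"grip":120},{"dp":[0,0,1],"dr":[0,0,0],"grip":120},{"dp":[0,0,0],"dr":[0,0,0],"grip":120}]'
```

```text
t: 21.0
tool_pos: [0.5419, -0.2916, 0.1402]
orientation: [[0.499, 0.866, -0.0], [0.866, -0.499, 0.0], [0.0, -0.0, -1.0]]
wrist_force: [0.1, 0.2, -1.3]
width: 0.0585
gripper_force: 32.6
t: 21.3
tool_pos: [0.542, -0.2918, 0.1385]
orientation: [[0.5, 0.866, 0.0], [0.866, -0.5, -0.0], [-0.0, 0.0, -1.0]]
wrist_force: [-0.0, -0.3, -0.6]
width: 0.0585
gripper_force: 32.6
t: 21.6
tool_pos: [0.5418, -0.2917, 0.1361]
orientation: [[0.5, 0.866, -0.0], [0.866, -0.5, 0.0], [0.0, -0.0, -1.0]]
wrist_force: [-0.6, -0.0, -1.3]
width: 0.0586
gripper_force: 32.6
```

```bash
python3 -m creep '[{"dp":[0,0,1],"dr":[0,0,0],"grip":120},{"dp":[0,0,1],"dr":[0,0,0],"grip":120},{"dp":[0,0,0],"dr":[0,0,0],"grip":120}]'
python3 -m creep '[{"dp":[0,0,0.8],"dr":[0,0,0],"grip":120},{"dp":[0,0,0],"dr":[0,0,0],"grip":120}]'
```

```text
t: 21.9
tool_pos: [0.5418, -0.2916, 0.134]
orientation: [[0.499, 0.866, -0.0], [0.866, -0.499, 0.0], [0.0, -0.0, -1.0]]
wrist_force: [-1.1, 0.2, -1.4]
width: 0.0583
gripper_force: 32.6
t: 22.1
tool_pos: [0.5419, -0.2918, 0.1338]
orientation: [[0.499, 0.866, 0.0], [0.866, -0.499, -0.0], [-0.0, 0.0, -1.0]]
wrist_force: [-0.7, 0.2, 1.1]
width: 0.0584
gripper_force: 32.7
```

```bash
python3 -m creep '[{"dp":[0,0,0],"dr":[0,0,0],"grip":80},{"dp":[0,0,0],"dr":[0,0,0],"grip":40},{"dp":[0,0,0],"dr":[0,0,0],"grip":0},{"dp":[0,0,0],"dr":[0,0,0],"grip":0},{"dp":[0,0,-10],"dr":[0,0,0],"grip":0},{"dp":[0,0,-25],"dr":[0,0,0],"grip":0},{"dp":[0,0,-35],"dr":[0,0,0],"grip":0},{"dp":[15,-3,-10],"dr":[0,0,0],"grip":0},{"dp":[30,-5,0],"dr":[0,0,0],"grip":0},{"dp":[30,-5,0],"dr":[0,0,0],"grip":0}]'
python3 -m creep '[{"dp":[30,-5,0],"dr":[0,0,0],"grip":0},{"dp":[30,-5,0],"dr":[0,0,0],"grip":0},{"dp":[30,-5,0],"dr":[0,0,0],"grip":0},{"dp":[30,-5,0],"dr":[0,0,0],"grip":0},{"dp":[30,-5,0],"dr":[0,0,0],"grip":0},{"dp":[30,-5,10],"dr":[0,0,0],"grip":0},{"dp":[30,-5,30],"dr":[0,0,0],"grip":0},{"dp":[20,-2,40],"dr":[0,0,0],"grip":0},{"dp":[0,0,40],"dr":[0,0,0],"grip":0},{"dp":[0,0,0],"dr":[0,0,0],"grip":0}]'
python3 -m creep '[{"dp":[0,0,0],"dr":[0,0,0],"grip":0}]'
python3 -c "
from h import *
t=cam('top');s=cam('scene');print(proj(t,[.5418,-.2917,.148]),proj(s,[.5418,-.2917,.148]))
a=cv2.resize(t['color'][150:270,300:500],None,fx=2,fy=2,interpolation=3);b=cv2.resize(s['color'][80:240,180:340],None,fx=3,fy=3,interpolation=3);a=np.vstack([a,np.zeros((240,400,3),np.uint8)])
cv2.imwrite('pics/s6.png',np.hstack([a,b])[:,:800])"
```

```text
t: 23.1
tool_pos: [0.5686, -0.2191, 0.2144]
orientation: [[0.501, 0.866, 0.002], [0.866, -0.501, -0.0], [0.0, 0.002, -1.0]]
wrist_force: [-0.2, -0.0, -0.8]
width: 0.0855
gripper_force: 0.0
t: 24.1
tool_pos: [0.6455, 0.0, 0.0857]
orientation: [[0.498, 0.867, -0.015], [0.867, -0.498, 0.002], [-0.005, -0.014, -1.0]]
wrist_force: [-1.4, -0.1, -1.7]
width: 0.0857
gripper_force: 0.0
t: 24.2
tool_pos: [0.6503, -0.0019, 0.093]
orientation: [[0.499, 0.867, -0.002], [0.867, -0.499, 0.0], [-0.001, -0.002, -1.0]]
wrist_force: [0.5, -0.5, 0.5]
width: 0.0853
gripper_force: 0.0
[465.32332105 199.16735846] [232.51188456 116.10152018]
```

View pics/s6.png

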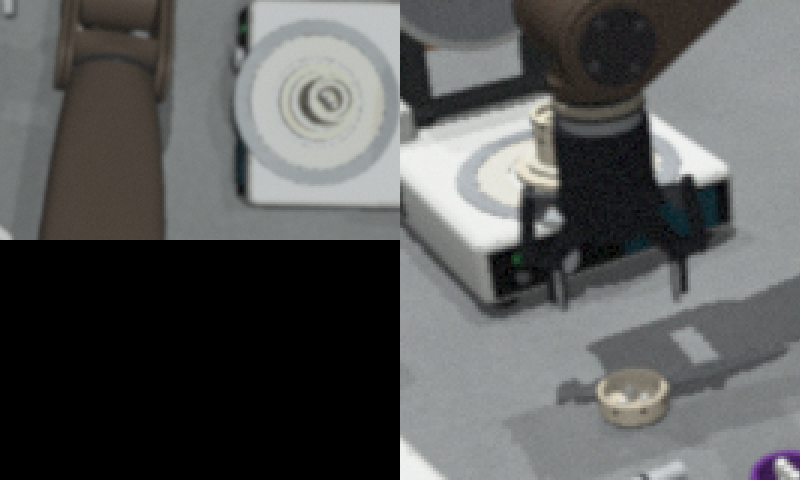

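The ring sits on the bowl at top px (464,200), against a predicted (465,199). The gripper is over the shallow bowl, so I grip that twice as well.

```bash
python3 -m creep '[{"dp":[0,0,25],"dr":[0,0,0],"grip":0},{"dp":[0,0,30],"dr":[0,0,0],"grip":0},{"dp":[0,0,20],"dr":[0,0,0],"grip":0},{"dp":[0,0,10],"dr":[0,0,0],"grip":0},{"dp":[0,0,0],"dr":[0,0,0],"grip":50},{"dp":[0,0,0],"dr":[0,0,0],"grip":75},{"dp":[0,0,0],"dr":[0,0,0],"grip":90},{"dp":[0,0,0],"dr":[0,0,0],"grip":120},{"dp":[0,0,0],"dr":[0,0,0],"grip":120},{"dp":[0,0,0],"dr":[0,0,0],"grip":120}]' 20
python3 -m creep '[{"dp":[0,0,0],"dr":[0,0,0],"grip":0},{"dp":[0,0,0],"dr":[0,0,0],"grip":0},{"dp":[0,0,0],"dr":[0,0,0],"grip":0},{"dp":[0,0,0],"dr":[0,0,-0.14],"grip":0},{"dp":[0,0,0],"dr":[0,0,-0.14],"grip":0},{"dp":[0,0,0],"dr":[0,0,-0.14],"grip":0},{"dp":[0,0,0],"dr":[0,0,-0.14],"grip":0},{"dp":[0,0,0],"dr":[0,0,-0.14],"grip":0},{"dp":[0,0,0],"dr":[0,0,-0.14],"grip":0},{"dp":[0,0,0],"dr":[0,0,-0.14],"grip":0}]'
python3 -m creep '[{"dp":[0,0,0],"dr":[0,0,-0.14],"grip":0},{"dp":[0,0,0],"dr":[0,0,-0.14],"grip":0},{"dp":[0,0,0],"dr":[0,0,-0.14],"grip":0},{"dp":[0,0,0],"dr":[0,0,-0.14],"grip":0},{"dp":[0,0,0],"dr":[0,0,-0.031],"grip":40},{"dp":[0,0,0],"dr":[0,0,0],"grip":75},{"dp":[0,0,0],"dr":[0,0,0],"grip":90},{"dp":[0,0,0],"dr":[0,0,0],"grip":120},{"dp":[0,0,0],"dr":[0,0,0],"grip":120},{"dp":[0,0,0],"dr":[0,0,0],"grip":120}]' 35
```

```text
t: 25.3
tool_pos: [0.6526, -0.0029, 0.0112]
orientation: [[0.499, 0.866, 0.004], [0.866, -0.499, -0.001], [0.001, 0.004, -1.0]]
wrist_force: [-1.3, 0.1, 7.0]
width: 0.0592
gripper_force: 22.1
t: 26.3
tool_pos: [0.6506, -0.0024, 0.0081]
orientation: [[-0.446, 0.895, -0.001], [0.895, 0.446, 0.0], [0.0, -0.0, -1.0]]
wrist_force: [-0.0, 0.5, 0.0]
width: 0.0854
gripper_force: 0.0
t: 27.3
tool_pos: [0.6512, -0.0025, 0.0088]
orientation: [[-0.866, 0.5, 0.001], [0.5, 0.866, 0.0], [-0.001, 0.0, -1.0]]
wrist_force: [0.8, 0.2, 1.9]
width: 0.0584
gripper_force: 37.9
```

```bash
python3 -m creep '[{"dp":[0,0,-5],"dr":[0,0,0],"grip":120},{"dp":[0,0,-15],"dr":[0,0,0],"grip":120},{"dp":[0,0,-30],"dr":[0,0,0],"grip":120},{"dp":[0,0,-35],"dr":[0,0,0],"grip":120},{"dp":[0,0,-35],"dr":[0,0,0],"grip":120},{"dp":[0,0,-35],"dr":[0,0,0],"grip":120},{"dp":[0,0,-25],"dr":[0,0,0],"grip":120},{"dp":[-2,-15,-11],"dr":[0,0,0],"grip":120},{"dp":[-5,-27,0],"dr":[0,0,0],"grip":120},{"dp":[-5,-30,0],"dr":[0,0,0],"grip":120}]'
python3 -m creep '[{"dp":[-5,-30,0],"dr":[0,0,0],"grip":120},{"dp":[-5,-30,0],"dr":[0,0,0],"grip":120},{"dp":[-5,-30,0],"dr":[0,0,0],"grip":120},{"dp":[-5,-30,0],"dr":[0,0,0],"grip":120},{"dp":[-5,-30,0],"dr":[0,0,0],"grip":120},{"dp":[-5,-30,0],"dr":[0,0,0],"grip":120},{"dp":[-5,-30,0],"dr":[0,0,0],"grip":120},{"dp":[-3,-23,0],"dr":[0,0,0],"grip":120},{"dp":[0,0,0],"dr":[0,0,0],"grip":120},{"dp":[0,0,0],"dr":[0,0,0],"grip":120}]'
python3 -m creep '[{"dp":[0,0,10],"dr":[0,0,0],"grip":120},{"dp":[0,0,15],"dr":[0,0,0],"grip":120},{"dp":[0,0,8],"dr":[0,0,0],"grip":120},{"dp":[0,0,3],"dr":[0,0,0],"grip":120},{"dp":[0,0,0],"dr":[0,0,0],"grip":120},{"dp":[0,0,0],"dr":[0,0,0],"grip":120}]'
```

```text
t: 28.3
tool_pos: [0.6243, -0.0718, 0.1996]
orientation: [[-0.867, 0.498, -0.0], [0.498, 0.867, -0.0], [0.0, -0.001, -1.0]]
wrist_force: [1.0, -0.4, -1.2]
width: 0.0586
gripper_force: 37.9
t: 29.3
tool_pos: [0.5408, -0.292, 0.1987]
orientation: [[-0.866, 0.501, -0.001], [0.501, 0.866, 0.001], [0.002, 0.001, -1.0]]
wrist_force: [0.3, 0.3, -1.7]
width: 0.0581
gripper_force: 37.9
t: 29.9
tool_pos: [0.5422, -0.2917, 0.1637]
orientation: [[-0.867, 0.499, 0.0], [0.499, 0.867, -0.0], [-0.0, -0.0, -1.0]]
wrist_force: [-0.3, 1.0, -1.1]
width: 0.0581
gripper_force: 37.9
```

```bash
python3 -m creep '[{"dp":[0,0,3],"dr":[0,0,0],"grip":120},{"dp":[0,0,2],"dr":[0,0,0],"grip":120},{"dp":[0,0,1],"dr":[0,0,0],"grip":120},{"dp":[0,0,0],"dr":[0,0,0],"grip":120}]'
python3 -m creep '[{"dp":[0,0,1],"dr":[0,0,0],"grip":120},{"dp":[0,0,1],"dr":[0,0,0],"grip":120},{"dp":[0,0,0],"dr":[0,0,0],"grip":120}]'
python3 -m creep '[{"dp":[0,0,1],"dr":[0,0,0],"grip":120},{"dp":[0,0,1],"dr":[0,0,0],"grip":120},{"dp":[0,0,0],"dr":[0,0,0],"grip":120}]'
```

```text
t: 30.3
tool_pos: [0.5418, -0.2917, 0.1574]
orientation: [[-0.866, 0.499, -0.0], [0.499, 0.866, 0.0], [0.0, 0.0, -1.0]]
wrist_force: [-1.6, -0.2, -1.2]
width: 0.0585
gripper_force: 37.9
t: 30.6
tool_pos: [0.5419, -0.2917, 0.1554]
orientation: [[-0.866, 0.499, -0.0], [0.499, 0.866, 0.0], [0.0, 0.0, -1.0]]
wrist_force: [0.6, -0.3, -1.7]
width: 0.0578
gripper_force: 37.9
t: 30.9
tool_pos: [0.5418, -0.2917, 0.1533]
orientation: [[-0.866, 0.499, -0.0], [0.499, 0.866, 0.0], [0.0, 0.0, -1.0]]
wrist_force: [-0.1, 0.8, -1.4]
width: 0.0581
gripper_force: 37.9
```

```bash
python3 -m creep '[{"dp":[0,0,1],"dr":[0,0,0],"grip":120},{"dp":[0,0,0],"dr":[0,0,0],"grip":120}]'
```

```text
t: 31.1
tool_pos: [0.542, -0.2918, 0.1528]
orientation: [[-0.866, 0.499, 0.0], [0.499, 0.866, -0.0], [-0.0, -0.0, -1.0]]
wrist_force: [-0.9, 0.1, -1.2]
width: 0.0581
gripper_force: 38.0
```

```bash
python3 -m creep '[{"dp":[0,0,0.6],"dr":[0,0,0],"grip":120},{"dp":[0,0,0],"dr":[0,0,0],"grip":120}]'
```

```text
t: 31.3
tool_pos: [0.5421, -0.2918, 0.1527]
orientation: [[-0.866, 0.499, 0.0], [0.499, 0.866, -0.0], [-0.0, -0.0, -1.0]]
wrist_force: [-1.5, 0.6, 3.3]
width: 0.0583
gripper_force: 38.3
```

```bash
python3 -m creep '[{"dp":[0,0,0],"dr":[0,0,0],"grip":80},{"dp":[0,0,0],"dr":[0,0,0],"grip":40},{"dp":[0,0,0],"dr":[0,0,0],"grip":0},{"dp":[0,0,0],"dr":[0,0,0],"grip":0},{"dp":[0,0,-10],"dr":[0,0,0],"grip":0},{"dp":[0,0,-25],"dr":[0,0,0],"grip":0},{"dp":[0,0,-35],"dr":[0,0,0],"grip":0},{"dp":[7,20,-10],"dr":[0,0,0],"grip":0},{"dp":[15,40,0],"dr":[0,0,0],"grip":0},{"dp":[15,40,0],"dr":[0,0,0],"grip":0}]'
python3 -m creep '[{"dp":[15,40,0],"dr":[0,0,0],"grip":0},{"dp":[15,40,0],"dr":[0,0,0],"grip":0},{"dp":[15,40,0],"dr":[0,0,0],"grip":0},{"dp":[15,40,0],"dr":[0,0,0],"grip":0},{"dp":[15,40,0],"dr":[0,0,0],"grip":0},{"dp":[15,40,0],"dr":[0,0,0],"grip":0},{"dp":[15,40,0],"dr":[0,0,0],"grip":0},{"dp":[15,40,0],"dr":[0,0,0],"grip":0},{"dp":[15,40,0],"dr":[0,0,0],"grip":0},{"dp":[15,40,0],"dr":[0,0,0],"grip":0}]'
python3 -m creep '[{"dp":[15,40,25],"dr":[0,0,0],"grip":0},{"dp":[7,19,40],"dr":[0,0,0],"grip":0},{"dp":[0,0,40],"dr":[0,0,0],"grip":0},{"dp":[0,0,40],"dr":[0,0,0],"grip":0},{"dp":[0,0,0],"dr":[0,0,0],"grip":0},{"dp":[0,0,0],"dr":[0,0,0],"grip":0}]'
python3 -c "
from h import *
t=cam('top');s=cam('scene');print(proj(t,[.5419,-.2918,.168]),proj(s,[.5419,-.2918,.168]),proj(s,[.6403,.297,.026]))
a=cv2.resize(t['color'][150:270,400:520],None,fx=3,fy=3,interpolation=3);b=cv2.resize(s['color'][180:300,260:400],None,fx=3,fy=3,interpolation=3)
cv2.imwrite('pics/s7.png',np.hstack([a,b]))"
```

```text
t: 32.3
tool_pos: [0.5604, -0.1864, 0.2338]
orientation: [[-0.865, 0.501, 0.003], [0.501, 0.865, -0.001], [-0.003, 0.0, -1.0]]
wrist_force: [0.4, 0.2, 0.9]
width: 0.0856
gripper_force: 0.0
t: 33.3
tool_pos: [0.6298, 0.2367, 0.2329]
orientation: [[-0.867, 0.499, 0.001], [0.499, 0.867, 0.0], [-0.001, 0.001, -1.0]]
wrist_force: [-0.2, -0.4, -0.3]
width: 0.0856
gripper_force: 0.0
t: 33.9
tool_pos: [0.64, 0.2969, 0.0871]
orientation: [[-0.866, 0.499, -0.001], [0.499, 0.866, -0.0], [0.001, -0.001, -1.0]]
wrist_force: [0.5, 0.3, 0.4]
width: 0.0856
gripper_force: 0.0
[468.11055676 198.71678787] [231.62305874 109.65847644] [332.74230426 267.03852748]
```

View pics/s7.png

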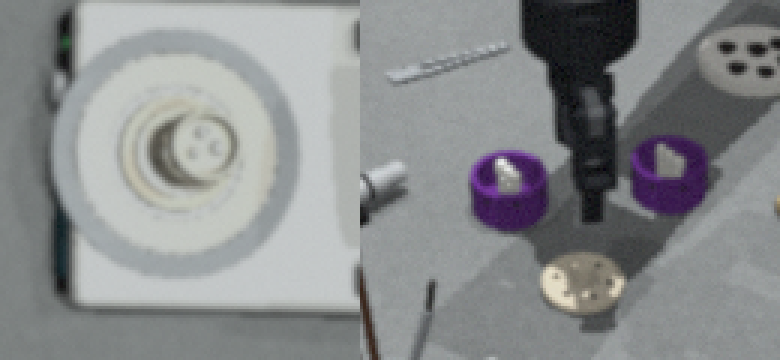

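The shallow bowl is seated at top px (468,200), against a predicted (468,199). The fingers hang over the lid's knob at crop (590,265).

```bash
python3 -m creep '[{"dp":[0,0,25],"dr":[0,0,0],"grip":0},{"dp":[0,0,25],"dr":[0,0,0],"grip":0},{"dp":[0,0,15],"dr":[0,0,0],"grip":0},{"dp":[0,0,8],"dr":[0,0,0],"grip":0},{"dp":[0,0,0],"dr":[0,0,0],"grip":100},{"dp":[0,0,0],"dr":[0,0,0],"grip":150},{"dp":[0,0,0],"dr":[0,0,0],"grip":200},{"dp":[0,0,0],"dr":[0,0,0],"grip":240},{"dp":[0,0,0],"dr":[0,0,0],"grip":240},{"dp":[0,0,0],"dr":[0,0,0],"grip":240}]' 20
python3 -m creep '[{"dp":[0,0,0],"dr":[0,0,0],"grip":240},{"dp":[0,0,0],"dr":[0,0,0],"grip":240}]'
```

```text
t: 35.0
tool_pos: [0.6406, 0.2971, 0.015]
orientation: [[-0.866, 0.499, 0.001], [0.499, 0.866, 0.0], [-0.001, 0.001, -1.0]]
wrist_force: [0.3, -0.3, 3.4]
width: 0.017
gripper_force: 19.6
t: 35.2
tool_pos: [0.6406, 0.2971, 0.015]
orientation: [[-0.866, 0.499, 0.001], [0.499, 0.866, 0.0], [-0.001, 0.001, -1.0]]
wrist_force: [-1.0, -0.2, 5.2]
width: 0.0167
gripper_force: 19.8
```

```bash
python3 -m creep '[{"dp":[0,0,0],"dr":[0,0,0],"grip":100},{"dp":[0,0,0],"dr":[0,0,0],"grip":100},{"dp":[0,0,0],"dr":[0,0,0],"grip":100},{"dp":[0,0,0],"dr":[0,0,0.14],"grip":100},{"dp":[0,0,0],"dr":[0,0,0.14],"grip":100},{"dp":[0,0,0],"dr":[0,0,0.14],"grip":100},{"dp":[0,0,0],"dr":[0,0,0.14],"grip":100},{"dp":[0,0,0],"dr":[0,0,0.14],"grip":100},{"dp":[0,0,0],"dr":[0,0,0.14],"grip":100},{"dp":[0,0,0],"dr":[0,0,0.14],"grip":100}]'
python3 -m creep '[{"dp":[0,0,0],"dr":[0,0,0.14],"grip":100},{"dp":[0,0,0],"dr":[0,0,0.14],"grip":100},{"dp":[0,0,0],"dr":[0,0,0.14],"grip":100},{"dp":[0,0,0],"dr":[0,0,0.14],"grip":100},{"dp":[0,0,0],"dr":[0,0,0.031],"grip":150},{"dp":[0,0,0],"dr":[0,0,0],"grip":200},{"dp":[0,0,0],"dr":[0,0,0],"grip":240},{"dp":[0,0,0],"dr":[0,0,0],"grip":240},{"dp":[0,0,0],"dr":[0,0,0],"grip":240},{"dp":[0,0,0],"dr":[0,0,0],"grip":240}]' 40
python3 -m creep '[{"dp":[0,0,-5],"dr":[0,0,0],"grip":240},{"dp":[0,0,-10],"dr":[0,0,0],"grip":240},{"dp":[0,0,-20],"dr":[0,0,0],"grip":240},{"dp":[0,0,0],"dr":[0,0,0],"grip":240},{"dp":[0,0,0],"dr":[0,0,0],"grip":240}]'
```

```text
t: 36.2
tool_pos: [0.6396, 0.2968, 0.0133]
orientation: [[-0.062, 0.998, -0.001], [0.998, 0.062, -0.0], [-0.0, -0.001, -1.0]]
wrist_force: [-0.5, 0.3, 0.5]
width: 0.0521
gripper_force: 0.0
t: 37.2
tool_pos: [0.6397, 0.2969, 0.0136]
orientation: [[0.499, 0.866, -0.001], [0.866, -0.499, -0.0], [-0.0, -0.0, -1.0]]
wrist_force: [-0.3, 0.1, -1.2]
width: 0.0159
gripper_force: 39.0
t: 37.7
tool_pos: [0.6412, 0.2973, 0.0512]
orientation: [[0.499, 0.866, 0.004], [0.866, -0.499, 0.001], [0.003, 0.003, -1.0]]
wrist_force: [0.8, 0.5, -0.7]
width: 0.0159
gripper_force: 39.1
```

```bash
python3 -m creep '[{"dp":[0,0,-30],"dr":[0,0,0],"grip":240},{"dp":[0,0,-35],"dr":[0,0,0],"grip":240},{"dp":[0,0,-35],"dr":[0,0,0],"grip":240},{"dp":[0,0,-35],"dr":[0,0,0],"grip":240},{"dp":[0,0,-30],"dr":[0,0,0],"grip":240},{"dp":[-15,5,-10],"dr":[0,0,0],"grip":240},{"dp":[-30,12,0],"dr":[0,0,0],"grip":240},{"dp":[-36,13,0],"dr":[0,0,0],"grip":240},{"dp":[-36,13,0],"dr":[0,0,0],"grip":240},{"dp":[-36,14,0],"dr":[0,0,0],"grip":240}]'
python3 -m creep '[{"dp":[-36,14,0],"dr":[0,0,0],"grip":240},{"dp":[-36,14,0],"dr":[0,0,0],"grip":240},{"dp":[-36,13,0],"dr":[0,0,0],"grip":240},{"dp":[-36,14,0],"dr":[0,0,0],"grip":240},{"dp":[-36,13,0],"dr":[0,0,0],"grip":240},{"dp":[-36,14,0],"dr":[0,0,0],"grip":240},{"dp":[-36,13,0],"dr":[0,0,0],"grip":240},{"dp":[-36,14,0],"dr":[0,0,0],"grip":240},{"dp":[-36,13,0],"dr":[0,0,0],"grip":240},{"dp":[-36,14,0],"dr":[0,0,0],"grip":240}]'
python3 -m creep '[{"dp":[-28,10,0],"dr":[0,0,0],"grip":240},{"dp":[-18,6,0],"dr":[0,0,0],"grip":240},{"dp":[0,0,0],"dr":[0,0,0],"grip":240},{"dp":[0,0,0],"dr":[0,0,0],"grip":240},{"dp":[0,0,0],"dr":[0,0,0],"grip":240}]'
```

```text
t: 38.7
tool_pos: [0.6111, 0.1337, 0.2216]
orientation: [[0.499, 0.866, -0.004], [0.866, -0.499, -0.001], [-0.002, -0.003, -1.0]]
wrist_force: [0.2, 0.1, -1.3]
width: 0.0156
gripper_force: 39.2
t: 39.7
tool_pos: [0.5487, -0.2454, 0.2218]
orientation: [[0.5, 0.866, -0.003], [0.866, -0.5, 0.002], [-0.0, -0.003, -1.0]]
wrist_force: [-0.4, 0.2, 0.2]
width: 0.0157
gripper_force: 39.2
t: 40.2
tool_pos: [0.5418, -0.2904, 0.2234]
orientation: [[0.498, 0.867, -0.001], [0.867, -0.498, 0.001], [0.001, -0.001, -1.0]]
wrist_force: [0.5, 0.6, 0.1]
width: 0.0158
gripper_force: 39.2
```

```bash
python3 -m creep '[{"dp":[-1.2,0.7,12],"dr":[0,0,0],"grip":240},{"dp":[0,0,15],"dr":[0,0,0],"grip":240},{"dp":[0,0,6],"dr":[0,0,0],"grip":240},{"dp":[0,0,3],"dr":[0,0,0],"grip":240},{"dp":[0,0,0],"dr":[0,0,0],"grip":240},{"dp":[0,0,0],"dr":[0,0,0],"grip":240}]'
python3 -c "
from h import *
s=cam('scene');cv2.imwrite('pics/s8.png',cv2.resize(s['color'][60:160,180:290],None,fx=5,fy=5,interpolation=3))"
```

```text
t: 40.8
tool_pos: [0.5421, -0.2933, 0.1882]
orientation: [[0.499, 0.866, 0.0], [0.866, -0.499, -0.0], [-0.0, 0.001, -1.0]]
wrist_force: [-0.7, -0.4, -1.7]
width: 0.0158
gripper_force: 39.2
```

View pics/s8.png

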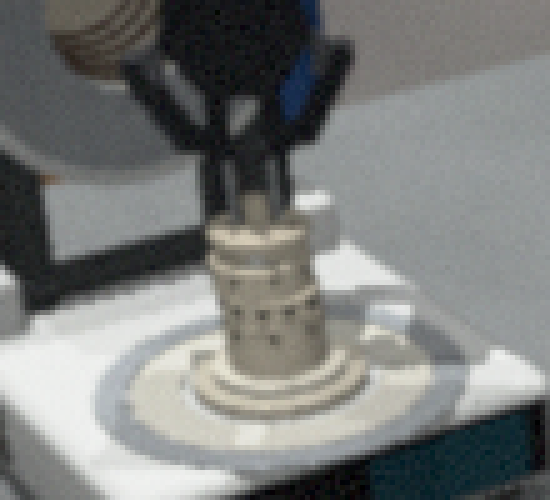

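The lid is level just above the upright stack, at crop (258,230). I correct 1.5 mm in y and lower it in.

```bash
python3 -m creep '[{"dp":[1.2,-0.7,0],"dr":[0,0,0],"grip":240},{"dp":[0,0,3],"dr":[0,0,0],"grip":240},{"dp":[0,0,2],"dr":[0,0,0],"grip":240},{"dp":[0,0,1],"dr":[0,0,0],"grip":240},{"dp":[0,0,0],"dr":[0,0,0],"grip":240}]'
python3 -m creep '[{"dp":[0,0,1],"dr":[0,0,0],"grip":240},{"dp":[0,0,1],"dr":[0,0,0],"grip":240},{"dp":[0,0,0],"dr":[0,0,0],"grip":240}]'
python3 -m creep '[{"dp":[0,0,1],"dr":[0,0,0],"grip":240},{"dp":[0,0,1],"dr":[0,0,0],"grip":240},{"dp":[0,0,0],"dr":[0,0,0],"grip":240}]'
```

```text
t: 41.35
tool_pos: [0.5417, -0.2916, 0.1816]
orientation: [[0.499, 0.866, -0.0], [0.866, -0.499, 0.0], [0.0, -0.001, -1.0]]
wrist_force: [-0.5, 0.3, -1.2]
width: 0.0162
gripper_force: 39.2
t: 41.65
tool_pos: [0.5417, -0.2917, 0.1797]
orientation: [[0.499, 0.866, -0.0], [0.866, -0.499, 0.0], [0.0, -0.0, -1.0]]
wrist_force: [-0.5, 0.5, -0.7]
width: 0.0158
gripper_force: 39.2
t: 41.95
tool_pos: [0.5419, -0.2918, 0.1778]
orientation: [[0.499, 0.866, 0.0], [0.866, -0.499, -0.0], [-0.0, 0.0, -1.0]]
wrist_force: [0.1, -0.2, -1.2]
width: 0.0159
gripper_force: 39.2
```

```bash
python3 -m creep '[{"dp":[0,0,0.6],"dr":[0,0,0],"grip":240},{"dp":[0,0,0.6],"dr":[0,0,0],"grip":240},{"dp":[0,0,0],"dr":[0,0,0],"grip":240}]'
```

```text
t: 42.25
tool_pos: [0.542, -0.2918, 0.1775]
orientation: [[0.499, 0.866, 0.0], [0.866, -0.499, -0.0], [-0.0, 0.0, -1.0]]
wrist_force: [-0.7, 0.3, 2.8]
width: 0.016
gripper_force: 39.5
```

```bash
python3 -m creep '[{"dp":[0,0,0],"dr":[0,0,0],"grip":180},{"dp":[0,0,0],"dr":[0,0,0],"grip":120},{"dp":[0,0,0],"dr":[0,0,0],"grip":100},{"dp":[0,0,0],"dr":[0,0,0],"grip":100},{"dp":[0,0,-10],"dr":[0,0,0],"grip":100},{"dp":[0,0,-25],"dr":[0,0,0],"grip":100},{"dp":[0,0,-35],"dr":[0,0,0],"grip":100},{"dp":[30,-5,-10],"dr":[0,0,0],"grip":100},{"dp":[35,-5,0],"dr":[0,0,0],"grip":100},{"dp":[35,-5,0],"dr":[0,0,0],"grip":100}]'
python3 -m creep '[{"dp":[35,-5,0],"dr":[0,0,0],"grip":100},{"dp":[35,-5,0],"dr":[0,0,0],"grip":100},{"dp":[30,-5,0],"dr":[0,0,0],"grip":100},{"dp":[0,0,0],"dr":[0,0,0],"grip":100},{"dp":[0,0,0],"dr":[0,0,0],"grip":100}]'
python3 -c "
from h import *
t=cam('top');s=cam('scene');print(proj(t,[.542,-.2918,.174]),proj(t,[.542,-.2918,.19]),proj(s,[.542,-.2918,.174]))
a=cv2.resize(t['color'][150:250,420:510],None,fx=4,fy=4,interpolation=3);b=cv2.resize(s['color'][60:160,180:290],None,fx=4,fy=4,interpolation=3)
cv2.imwrite('pics/s9.png',np.hstack([a,b])[:,:800])"
```

```text
t: 43.25
tool_pos: [0.5795, -0.1972, 0.2588]
orientation: [[0.501, 0.866, 0.003], [0.866, -0.501, -0.001], [0.0, 0.003, -1.0]]
wrist_force: [1.0, 0.2, -1.3]
width: 0.0516
gripper_force: 0.0
t: 43.75
tool_pos: [0.616, -0.1031, 0.2574]
orientation: [[0.498, 0.867, 0.001], [0.867, -0.498, -0.001], [-0.0, 0.001, -1.0]]
wrist_force: [-0.1, 0.0, -0.9]
width: 0.0517
gripper_force: 0.0
[468.9532929  198.55059828] [471.25099051 198.20713408] [231.33721068 107.71445246]
```

View pics/s9.png

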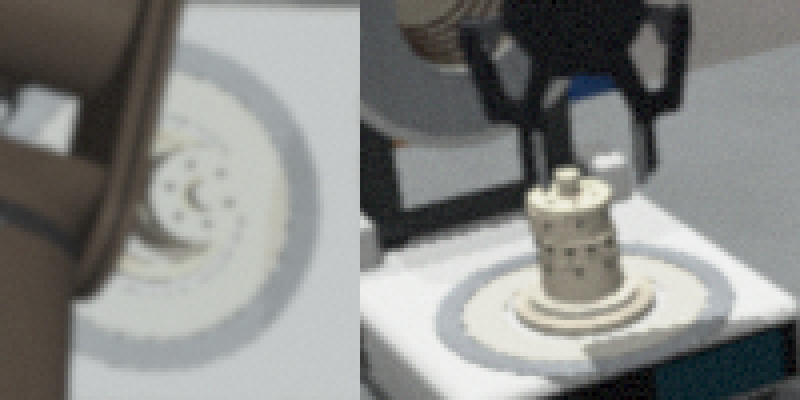

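The full stack is upright and closed, with the lid flat at crop (568,190), and the gripper is clear of it.

```bash
python3 -c "
from station import r
print(r.job_done())"
```

```text
the job is handed in; nothing more can be done
None
```

I stacked the deep bowl, vent ring, shallow bowl and lid on the firing table, each seated by height and contact force, released the stack, left the other things on the bench untouched as far as I could see, and handed the job in at about 44 s; no verdict was returned.

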